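# Weigh the next bottle on the laboratory balance

## Robot

A 6-joint arm with a two-finger parallel gripper is mounted at the origin on a cart in front of the work surface, level with it; the furniture and walls round the work are solid. World frame = base frame: x ahead of the robot, y to its left, z up, the work surface at z = 0. Lengths are in m, angles in rad, forces in N, time in s.
With the tool pointing down it reaches from about 0.375 to 0.975 m from the base axis. Payload 3.8 kg.
Tool frame: the origin (TCP) lies midway between the tips of the shut fingers; the grasp point (between the pads) lies 19 mm behind it; z points along the fingers, y is the line along which they close (so a half turn about z gives the same grasp; the last joint's range is limited). The gripper opens to 85 mm and grips with 20 to 120 N. Pads are 22 mm wide; open, the fingers measure 114 mm over their backs; the gripper's body (76 mm by 85 mm) begins 54 mm behind the grasp point. The pads swing forward as they close: fully open they stand 13 mm farther back than shut.
Start: joints at [1.196, 0.264, 1.604, -0, 1.274, -0.037], TCP at [0.224, 0.637, 0.231] pointing down, gripper open.
Joint ranges: [-2.63, 2.63], [-0.94, 2.18], [0.31, 2.57], [-1.31, 4.45], [0, 2.66], [-2.55, 2.55]. Speed limits (rad/s): [2.57, 2.57, 3.14, 3.14, 3.14, 3.14].

## Interface

Orientations are given as a rotation vector (axis times angle).
In Python, from workcell import bot, read_camera, camera_info, ticket gives the robot as it stands.
- The arm moves only by the tool servo_tool, never from a script. Its argument "targets" is a list of rows, each an object of numbers: "hand": the closure, from -1 (fully open) to 1 (shut); "x", "y", "z": the shift along the tool's x, y, z as a fraction of full scale; "roll": the turn about the tool's z as a fraction of full scale. In form: [{"hand": .., "x": .., "y": .., "z": .., "roll": ..}, ...]. A call has 1 to 10 rows; each row is the pose to reach, as a shift and turn from the pose commanded when the call began, along the tool's axes at that moment, turning the shorter way round; what a row does not reach only later rows make up. Full scale, the value 1, is 50 cm for a shift and 180 degrees for a turn. A row lasts 1/12 s, in which the tool goes at most 41.7 mm and 7.16 degrees, less where a joint would pass 70% of its speed; a pose out of reach is approached as far as the arm can. A call with a number of a shift or a turn outside -1 to 1 is refused whole. A call with a gripper value outside its range is refused whole. The fingers move at their own pace and stop on an object; "grip_force" is the grip in N (left out, the last holds). Time passes only in rows, so rows that repeat a pose let the fingers close. It gives the time, the measured TCP pose, the force, the opening and the grip force at its end, in the units of the state.
- bot.read_state(): the state, without advancing time (a new reading comes with each control period).
- read_camera(name): name is "side" or "top" or "wrist"; returns the picture (480x640x3 uint8, red, green, blue); there is no depth.
- camera_info(name): a dict with "fx", "fy", "cx", "cy" (pixels), "eye" and "orientation" of the camera in the world; the wrist camera has in their place "T_tool_cam" (4x4, takes a point from camera to tool coordinates, whose origin is the TCP and whose axes are the flange's). Camera axes: x right, y down, z forward; pixel columns grow to the right and rows downward; lengths in m; the calibration is good to about 2 mm. A picture is of the moment at which its call begins: read the wrist's pose just before it. camera_info takes no time and is no camera call.
- ticket.finish_job(): hands the job in; it is judged then, once.
The state is a dict: "time": time; "q": joint angles; "joint_vel": joint speeds; "joint_torque": joint torques, N m; "tool_pos": TCP position; "tcp_rot": TCP orientation; "wrist_force": force on the tool from outside, world axes, zero at the start; "torque": the same for the moment, N m; "width": opening from 0.0 (shut) to 1.0 (fully open); "grip_force": force on a finger pad.
Only numpy, scipy, OpenCV 4.12 (cv2) and the standard library are available. Lean on these libraries where they do the work, as an engineer would, in place of code of your own. Each camera call takes 0.05 s, during which the arm holds its last target. There are 200 camera calls.

## Task

The orange-capped bottle on the balance has been weighed: stand it upright and wholly on the round blue mat, then press the green tare button fully down while the pan is empty. Then take the blue-capped bottle out of its slanted rest and stand it upright in the middle of the pan, wholly inside the marked ring, setting it down so gently that the pan never reaches its lower stop. Leave the beaker, the timer and the dish where they are.

Things in the scene. Friction and masses are not known exactly. Their poses are not given: they have to be found in the camera images.
- balance: white laboratory balance, fixed to the bench, housing 180 (x) x 160 (y) mm, its top 50 mm above the bench; origin on the bench under its centre, x to its back, y to its left, z up. The display and the tare button are on the front of the top, the pan at the back of it
- pan_centre (a point): centre of the top face of the balance's round steel pan, 110 mm in diameter, 4 mm thick, with a thin black ring 74 mm in inner diameter marked round its centre. Unloaded it is 70 mm above the bench, 30 mm behind the balance's origin; axes as the balance
- pan (a joint): how far the pan is pressed down, m: 0 empty, 0.014 at its lower stop; a spring of 400 N/m with 0.3 N of preload carries it (a bottle sinks it 3 to 6 mm). It must stay under 0.0125
- tare_top (a point): centre of the top of the green round tare button, 28 mm in diameter, on the front right of the balance (62 mm in front of and 48 mm to the right of its origin); pressed straight down
- tare (a joint): how far the tare button is pressed, m: 0 up, 0.006 fully down; springs back, 5 N when fully down
- orange_bottle: bottle with an orange screw cap, 104 mm tall, 56 mm in diameter up to 75 mm, cap 36 mm in diameter above 82 mm; about 0.17 kg; stands on the pan at the start. Origin at the centre of its foot, z along its axis to the cap
- blue_bottle: bottle with a blue screw cap, 104 mm tall, 56 mm in diameter up to 75 mm, cap 36 mm in diameter above 82 mm; about 0.21 kg; lies back in the slanted rest at the start. Origin at the centre of its foot, z along its axis to the cap
- rest: slanted bottle rest, fixed: grey base, x -62 to 50, y -40 to 40 mm, 10 mm thick; 94 mm tall over all. Holds the bottle leaning 35 degrees, cap towards its -x, foot centre at (20, 0, 45) mm of its frame. Two rails and a plate lie under the bottle, within 21 mm of its mid plane; its sides (+y, -y) are free, and it lifts out upwards or along its axis. Origin on the bench
- mat: round blue mat fixed to the bench, 130 mm in diameter, 4 mm thick; origin at the centre of its underside
- beaker: clear beaker, 52 mm in diameter, 70 mm tall, loose bystander; origin at the centre of its foot
- timer: white square timer, 62 x 62 x 19 mm, loose bystander; origin at the centre of its underside
- petri: flat round culture dish, 57 mm in diameter, 14 mm tall, loose bystander; origin at the centre of its underside
Not all that is in view belongs to the job. What is shaped like the orange_bottle but brown or pink is not meant.

How it is judged:
On the way, in this order (a step that is already met when the one before it is completed fails the run):
1. the orange-capped bottle stands upright on the blue mat (horizontal distance between orange_bottle and mat below 0.04 m and angle between orange_bottle's own z axis and vertical below 0.08 rad and height (world z) of orange_bottle below 0.01 m), for 0.2 s.
2. the tare button is pressed fully down while the pan is empty (value of joint tare above 0.0045 m and value of joint pan below 0.001 m), for 0.05 s.
3. the blue-capped bottle stands upright on the pan, inside the ring (horizontal distance between blue_bottle and pan_centre below 0.01 m and angle between blue_bottle's own z axis and vertical below 0.08 rad and z of blue_bottle in the frame of pan_centre below 0.004 m and value of joint pan above 0.002 m), for 0.2 s.
At the end, for the whole second after the job is handed in: the orange-capped bottle stands upright (within 4.5 degrees) on the mat, within 40 mm of its centre; the blue-capped bottle stands upright (within 4.5 degrees) on the pan, within 10 mm of its centre, weighing it down; the tare button is up again and both bottles are at rest (all of step 1 and all of step 3 and value of joint tare below 0.002 m and linear speed of each of orange_bottle, blue_bottle below 0.02 m/s); the robot touches nothing.
It fails at once if the pan is driven down onto its lower stop (pressed more than 12.5 mm) (value of joint pan above 0.0125 m).
It fails at once if the beaker, the timer or the dish is moved more than 30 mm (distance of any of beaker, timer, petri from where it was at the start of the episode above 0.03 m).
It fails at once if the beaker is tipped over (angle between beaker's own z axis and vertical above 0.6 rad).
It also fails if it takes over 64 s, if anything falls off the work surface, if the arm or the gripper's body presses on something with over 40 N, if the wrist force passes 120 N, or if a joint passes its speed limit or range.

## Working session

There is one attempt and no reset: what is moved stays moved. The work goes in short steps, Python scripts to look and compute and a tool call to move; the robot and the scene stay as the last step left them, time stands still between calls to the robot, and variables do not carry over. Pictures are saved under pics/ and viewed, at most 10 in all, crops included, and the job is handed in when it is done.

Besides the shell and the picture viewer there is one more tool, called after "Emit:" as name(argument=value, ...) on one line, values as JSON. servo_tool: Moves the arm, as the interface text tells. Its arguments: {"type":"object","properties":{"targets":{"type":"array"},"grip_force":{"type":"number"}},"required":["targets"]}

```bash
mkdir -p pics; ls; cat > h.py <<'E'
import numpy as np, cv2
from scipy.spatial.transform import Rotation as R
from workcell import bot, read_camera, camera_info, ticket
E
python3 - <<'E'
from h import *
s=bot.read_state(); print(s)
for n in("top","side","wrist"):
    print(n,camera_info(n))
    im=read_camera(n); cv2.imwrite(f"pics/{n}0.png",im[:,:,::-1])
E
```

```text
pics
{'time': 0.0, 'q': array([ 1.19611180e+00,  2.64758939e-01,  1.60537126e+00,  1.77243697e-06,
        1.27371041e+00, -3.68946320e-02]), 'joint_vel': array([-0.00310429, -0.00053075,  0.00130427,  0.00041387,  0.00105543,
       -0.00016781]), 'joint_torque': array([-4.17261137e-03, -5.15127218e+01, -3.67300200e+01, -4.85661876e-04,
        1.32826509e-02,  3.29049624e-05]), 'tool_pos': array([0.22342606, 0.63617331, 0.22995962]), 'tcp_rot': array([-0.52800311, -3.09643485,  0.00345552]), 'wrist_force': array([0.30407406, 1.18518491, 0.33578756]), 'torque': array([ 0.06421865, -0.04505152, -0.00074624]), 'grip_force': 0.0, 'width': 1.0021105536013504}
top {'fx': 555.5025714039326, 'fy': 555.5025714039326, 'cx': 321.5931192184977, 'cy': 244.9676316620898, 'eye': array([0.36420533, 0.13487065, 1.29897249]), 'orientation': array([-2.15031051,  2.14672664, -0.14665562])}
side {'fx': 554.1111662902654, 'fy': 554.1111662902654, 'cx': 312.17917982028746, 'cy': 247.71957559131232, 'eye': array([0.44618737, 0.9624875 , 0.76554114]), 'orientation': array([-0.13878067,  2.79535167, -1.29136923])}
wrist {'fx': 396.91354066412873, 'fy': 396.91354066412873, 'cx': 321.49139574759386, 'cy': 233.53228717141093, 'T_tool_cam': array([[ 3.65305499e-04, -9.48974936e-01, -3.15351292e-01,
         8.05788902e-02],
       [ 9.99999712e-01,  1.36727370e-04,  7.46959193e-04,
        -8.46075597e-04],
       [-6.65728399e-04, -3.15351474e-01,  9.48974712e-01,
        -1.42690092e-01],
       [ 0.00000000e+00,  0.00000000e+00,  0.00000000e+00,
         1.00000000e+00]])}
```

View pics/top0.png

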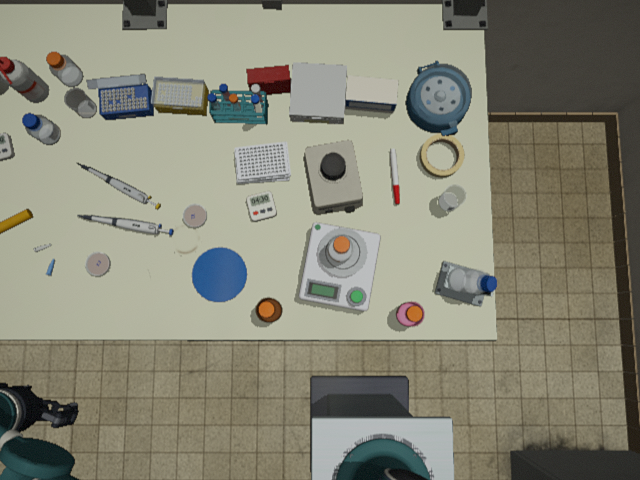

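View pics/side0.png

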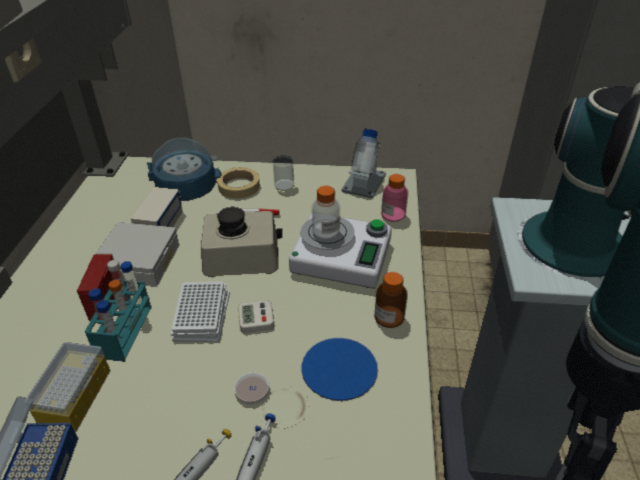

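Top view candidates:
- **Orange bottle:** on the balance at (341,244), which fits. The brown bottle (268,310), the pink one (410,314) and the orange-capped one at the back left (58,60) are not it.
- **Blue bottle:** in the rest at (488,284), which fits. The blue-capped one at the back left (35,121) is not it.
- **Mat and tare button:** mat at (219,274), green button at (357,296). The small green dot at (318,227) is only the level.

In the side view the caps are at (326,194) and (369,136).

```bash
cat >> h.py <<'E'
def rays(n,px):
    c=camera_info(n); M=R.from_rotvec(c['orientation']).as_matrix()
    px=np.atleast_2d(px).astype(float)
    d=np.c_[(px[:,0]-c['cx'])/c['fx'],(px[:,1]-c['cy'])/c['fy'],np.ones(len(px))]@M.T
    return np.array(c['eye']),d
def plane(n,px,z):
    e,d=rays(n,px); return e+d*((z-e[2])/d[:,2])[:,None]
def tri(p1,p2):
    A=np.zeros((3,3));b=np.zeros(3)
    for n,p in(("top",p1),("side",p2)):
        e,d=rays(n,p); d=d[0]/np.linalg.norm(d[0]); P=np.eye(3)-np.outer(d,d); A+=P;b+=P@e
    return np.linalg.solve(A,b)
def blob(im,lo,hi,box,amin=30):
    x0,y0,x1,y1=box; h=cv2.cvtColor(im[y0:y1,x0:x1],cv2.COLOR_RGB2HSV)
    m=cv2.inRange(h,lo,hi); k,l,st,c=cv2.connectedComponentsWithStats(m)
    i=1+np.argmax(st[1:,4]); return c[i]+[x0,y0],st[i],(l==i)
E
python3 - <<'E'
from h import *
T=cv2.imread("pics/top0.png")[:,:,::-1].copy();S=cv2.imread("pics/side0.png")[:,:,::-1].copy()
O=((5,150,120),(18,255,255));B=((105,140,60),(125,255,255));G=((45,100,60),(85,255,255))
for nm,c,b1,b2 in(("orange",O,(320,225,365,270),(305,180,350,215)),("blue",B,(470,265,505,300),(350,125,385,150)),("tare",G,(344,283,372,310),(362,212,392,238)),("mat",B,(185,240,255,310),(290,330,390,405))):
    p,s1,_=blob(T,*c,b1);q,s2,_=blob(S,*c,b2);print(nm,p.round(1),s1,q.round(1),s2,tri(p,q).round(4))
    if nm=="mat":print(plane("top",p,.004),plane("side",q,.004))
    if nm=="tare":print(plane("top",p,.056),plane("top",p,.06))
    if nm=="orange":print(plane("top",p,.168))
# housing corners
h=cv2.cvtColor(T,cv2.COLOR_RGB2HSV);m=cv2.inRange(h,(0,0,195),(180,28,255));k,l,st,c=cv2.connectedComponentsWithStats(m[200:330,280:400]);i=1+np.argmax(st[1:,4])
pts=np.argwhere(l==i)[:,::-1].astype(np.float32)+[280,200];r=cv2.minAreaRect(pts.astype(np.float32));print(r);print(plane("top",cv2.boxPoints(r),.05).round(4),plane("top",r[0],.05))
a=cv2.resize(T[190:350,280:520],None,fx=3.3,fy=3.3,interpolation=cv2.INTER_CUBIC)
cv2.imwrite("pics/crop.png",a[:,:,::-1])
print(R.from_rotvec(bot.read_state()['tcp_rot']).as_matrix().round(3))
E
```

```text
orange [341.1 244.2] [ 14  12  16  16 187] [325.3 190.2] [ 12   6  17   9 118] [0.5234 0.0975 0.1699]
[[0.5236795  0.09743695 0.168     ]]
blue [488.2 283.2] [ 11  11  16  16 205] [369.4 133.2] [13  4 14  9 88] [ 0.4469 -0.2149  0.123 ]
tare [356.4 296.1] [  7   8  12  12 107] [376.7 223.6] [ 9  8 13  8 87] [0.4217 0.0608 0.0685]
[[0.42265942 0.06004704 0.056     ]] [[0.42247131 0.06028783 0.06      ]]
mat [219.  274.1] [   8    8   54   53 2238] [339.1 368.9] [  12    9   75   61 3596] [ 0.4755  0.3787 -0.0009]
[[0.47561624 0.37777377 0.004     ]] [[0.47478031 0.3824675  0.004     ]]
((314.0, 229.5), (1.0, 0.0), -90.0)
[[0.5728 0.1553 0.05  ]
 [0.5728 0.1553 0.05  ]
 [0.5751 0.1553 0.05  ]
 [0.5751 0.1553 0.05  ]] [[0.57399177 0.15527541 0.05      ]]
[[-0.943  0.331 -0.001]
 [ 0.331  0.943 -0.002]
 [ 0.    -0.002 -1.   ]]
```

View pics/crop.png

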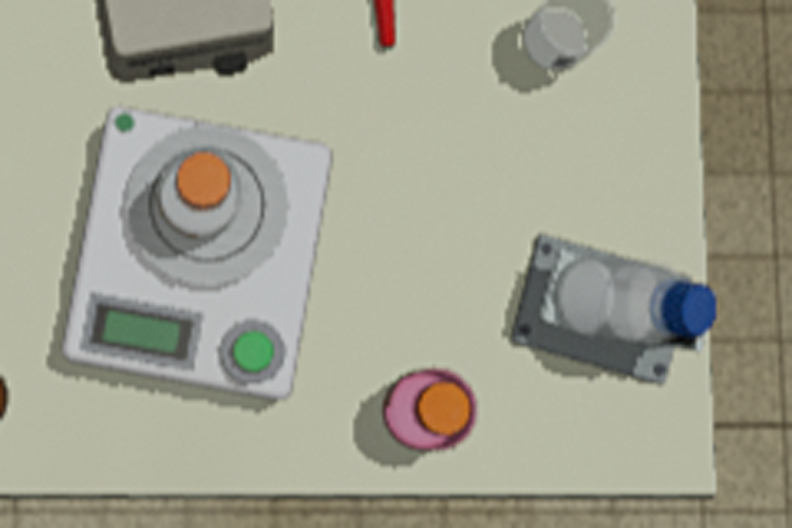

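The crop confirms both targets: the orange-capped clear bottle on the pan, and the blue-capped one lying in the grey rest, with its cap to the right.

```bash
python3 - <<'E'
from h import *
f=lambda p:np.array(p)/3.3+[280,190]
c=plane("top",f([(113,107),(330,150),(292,397),(66,355)]),.05)[:,:2]; ctr=c.mean(0)
v=(c[0]+c[1]-c[2]-c[3]);yaw=np.arctan2(v[1],v[0]);w=c[0]+c[3]-c[1]-c[2];print("bal",ctr,np.degrees(yaw),np.degrees(np.arctan2(-w[0],w[1])),np.linalg.norm(v)/2,np.linalg.norm(w)/2)
for y in(yaw,):
    M=np.array([[np.cos(y),-np.sin(y)],[np.sin(y),np.cos(y)]]);print("pan",ctr+M@[.03,0],"tare",ctr+M@[-.062,-.048])
print("pan img",plane("top",f((205,206)),.066))
r=plane("top",f([(540,235),(514,340),(660,382)]),.01)[:,:2];print(r)
d=r[1]-r[2];print("rest x yaw",np.degrees(np.arctan2(d[1],d[0])),np.linalg.norm(d),np.linalg.norm(r[0]-r[1]))
y=np.arctan2(d[1],d[0]);M=np.array([[np.cos(y),-np.sin(y)],[np.sin(y),np.cos(y)]])
o=(r[0]+r[1])/2-M@[.05,0];print("rest o",o)
for h in(0,60,93,100):
    print(h,o+M@[.02-h/1e3*np.sin(.611),0],.045+h/1e3*np.cos(.611))
cap=plane("top",(488.2,283.2),.125);print("cap",cap)
E
```

```text
bal [0.49036192 0.09471161] -9.861758847398997 -10.831457862616409 0.17267372045592078 0.15417956974806338
pan [0.51991864 0.08957347] tare [0.42105701 0.05803971]
pan img [[0.51942323 0.09192094 0.066     ]]
[[ 0.50618382 -0.14669714]
 [ 0.43211752 -0.12636398]
 [ 0.40300771 -0.22757243]]
rest x yaw 73.95358281704031 0.10531159606284902 0.07680660261378663
rest o [ 0.45532987 -0.18458246]
0 [ 0.46085819 -0.1653617 ] 0.045
60 [ 0.45134362 -0.1984418 ] 0.09414448443941292
93 [ 0.4461106  -0.21663585] 0.12117395088109004
100 [ 0.44500057 -0.22049519] 0.1269074740656882
cap [[ 0.44696238 -0.2143242   0.125     ]]
```

```bash
cat >> h.py <<'E'
def go(x,y,z,yaw=None):
    """fractions from measured pose; yaw = world angle (deg) of tool y axis, mod 180"""
    s=bot.read_state();M=R.from_rotvec(s['tcp_rot']).as_matrix();d=M.T@(np.array([x,y,z])-s['tool_pos'])
    a=np.degrees(np.arctan2(M[1,1],M[0,1]));r=0
    if yaw is not None: r=-((yaw-a+90)%180-90)/180
    print("t",round(s['time'],2),"pos",s['tool_pos'].round(4),"yaw",a.round(1),"w",round(s['width'],3),"F",s['wrist_force'].round(1),"-> xyz",(d/.5).round(4),"roll",round(r,4),"q6",s['q'][5].round(2))
E
python3 -c "
from h import *
go(.5235,.0973,.23)"
```

```text
t 0.15 pos [0.2235 0.6363 0.2302] yaw 70.6 w 1.001 F [-0.6 -0.9 -0.4] -> xyz [-0.9234 -0.8183  0.0018] roll 0 q6 -0.04
```

Emit:
servo_tool(targets=[{"hand": -1, "x": -0.9228, "y": -0.8178, "z": 0, "roll": 0}, {"hand": -1, "x": -0.9228, "y": -0.8178, "z": 0, "roll": 0}, {"hand": -1, "x": -0.9228, "y": -0.8178, "z": 0, "roll": 0}, {"hand": -1, "x": -0.9228, "y": -0.8178, "z": 0, "roll": 0}, {"hand": -1, "x": -0.9228, "y": -0.8178, "z": 0, "roll": 0}, {"hand": -1, "x": -0.9228, "y": -0.8178, "z": 0, "roll": 0}, {"hand": -1, "x": -0.9228, "y": -0.8178, "z": 0, "roll": 0}, {"hand": -1, "x": -0.9228, "y": -0.8178, "z": 0, "roll": 0}, {"hand": -1, "x": -0.9228, "y": -0.8178, "z": 0, "roll": 0}, {"hand": -1, "x": -0.9228, "y": -0.8178, "z": 0, "roll": 0}])

```text
time: 0.98
tool_pos: [0.4266, 0.2708, 0.2312]
tcp_rot: [0.528, 3.097, 0.0]
wrist_force: [1.2, 0.3, -0.2]
width: 1.004
grip_force: 0.0
```

```bash
python3 -c "
from h import *
go(.5235,.0973,.23)"
```

```text
t 0.98 pos [0.4266 0.2708 0.2312] yaw 70.7 w 1.004 F [ 1.2  0.3 -0.2] -> xyz [-0.2977 -0.2634  0.0024] roll 0 q6 -0.72
```

Emit:
servo_tool(targets=[{"hand": -1, "x": -0.298, "y": -0.264, "z": 0, "roll": 0}, {"hand": -1, "x": -0.298, "y": -0.264, "z": 0, "roll": 0}, {"hand": -1, "x": -0.298, "y": -0.264, "z": 0, "roll": 0}, {"hand": -1, "x": -0.298, "y": -0.264, "z": 0, "roll": 0}, {"hand": -1, "x": -0.298, "y": -0.264, "z": 0, "roll": 0}, {"hand": -1, "x": -0.298, "y": -0.264, "z": 0, "roll": 0}, {"hand": -1, "x": -0.298, "y": -0.264, "z": 0, "roll": 0}, {"hand": -1, "x": -0.298, "y": -0.264, "z": 0.06, "roll": 0}])

```text
time: 1.65
tool_pos: [0.5274, 0.0996, 0.2071]
tcp_rot: [0.528, 3.086, 0.007]
wrist_force: [1.1, 0.1, 1.0]
width: 0.997
grip_force: 0.0
```

```bash
python3 - <<'E'
from h import *
go(.5235,.0973,.106)
im=read_camera("wrist");cv2.imwrite("pics/w1.png",im[:,:,::-1])
E
```

```text
t 1.65 pos [0.5274 0.0996 0.2071] yaw 70.6 w 0.997 F [1.1 0.1 1. ] -> xyz [ 0.0078 -0.0082  0.2021] roll 0 q6 -1.09
```

View pics/w1.png

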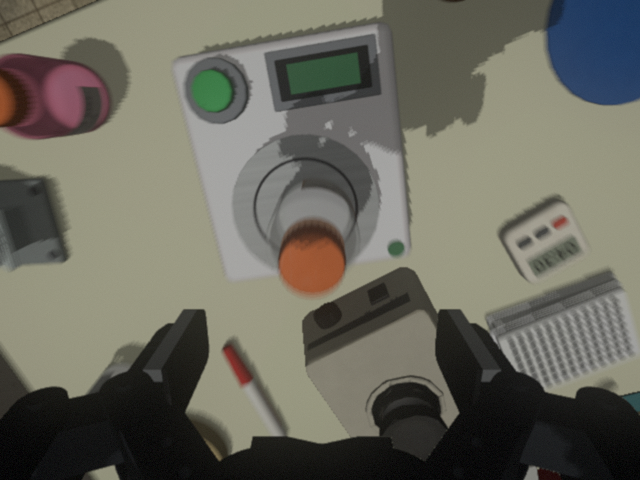

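The wrist view shows the orange cap at (312,263), nearly midway between the open fingers. The pan is behind it, with the green button at (212,90).

Emit:
servo_tool(targets=[{"hand": -1, "x": 0, "y": 0, "z": 0, "roll": 0}, {"hand": -1, "x": 0, "y": 0, "z": 0, "roll": 0}])

```text
time: 1.87
tool_pos: [0.5219, 0.0998, 0.2008]
tcp_rot: [-0.525, -3.095, 0.001]
wrist_force: [0.5, -0.2, 0.5]
width: 1.003
grip_force: 0.0
```

```bash
python3 - <<'E'
from h import *
go(.5235,.0973,.106)
s=bot.read_state();im=read_camera("wrist")
p,_,_=blob(im,(5,150,120),(18,255,255),(220,150,420,350));c=camera_info("wrist");M=R.from_rotvec(s['tcp_rot']).as_matrix();T=c['T_tool_cam']
e=s['tool_pos']+M@T[:3,3];d=M@T[:3,:3]@[(p[0]-c['cx'])/c['fx'],(p[1]-c['cy'])/c['fy'],1];print(p,e+d*(.168-e[2])/d[2])
E
```

```text
t 1.87 pos [0.5219 0.0998 0.2008] yaw 70.7 w 1.003 F [ 0.5 -0.2  0.5] -> xyz [-0.0051 -0.0036  0.1896] roll 0 q6 -1.09
[315.14381807 286.29372197] [0.52513079 0.09465333 0.168     ]
```

Emit:
servo_tool(grip_force=35, targets=[{"hand": -1, "x": -0.0065, "y": -0.0047, "z": 0.05, "roll": 0}, {"hand": -1, "x": -0.0065, "y": -0.0047, "z": 0.11, "roll": 0}, {"hand": -1, "x": -0.0065, "y": -0.0047, "z": 0.16, "roll": 0}, {"hand": -1, "x": -0.0065, "y": -0.0047, "z": 0.19, "roll": 0}, {"hand": -1, "x": -0.0065, "y": -0.0047, "z": 0.19, "roll": 0}, {"hand": 1, "x": -0.0065, "y": -0.0047, "z": 0.19, "roll": 0}, {"hand": 1, "x": -0.0065, "y": -0.0047, "z": 0.19, "roll": 0}, {"hand": 1, "x": -0.0065, "y": -0.0047, "z": 0.19, "roll": 0}, {"hand": 1, "x": -0.0065, "y": -0.0047, "z": 0.19, "roll": 0}, {"hand": 1, "x": -0.0065, "y": -0.0047, "z": 0.19, "roll": 0}])

```text
time: 2.75
tool_pos: [0.5271, 0.096, 0.1081]
tcp_rot: [0.528, 3.093, 0.002]
wrist_force: [0.7, 1.3, 0.8]
width: 0.646
grip_force: 38.9
```

```bash
python3 -c "
from h import *
go(.4752,.3795,.16)"
```

```text
t 2.75 pos [0.5271 0.096  0.1081] yaw 70.6 w 0.646 F [0.7 1.3 0.8] -> xyz [ 0.2855  0.5008 -0.1037] roll 0 q6 -1.1
```

Emit:
servo_tool(targets=[{"hand": 1, "x": 0, "y": 0, "z": -0.06, "roll": 0}, {"hand": 1, "x": 0, "y": 0, "z": -0.12, "roll": 0}, {"hand": 1, "x": 0.05, "y": 0.08, "z": -0.16, "roll": 0}, {"hand": 1, "x": 0.09, "y": 0.15, "z": -0.16, "roll": 0}, {"hand": 1, "x": 0.13, "y": 0.22, "z": -0.16, "roll": 0}, {"hand": 1, "x": 0.17, "y": 0.29, "z": -0.16, "roll": 0}, {"hand": 1, "x": 0.21, "y": 0.36, "z": -0.16, "roll": 0}, {"hand": 1, "x": 0.25, "y": 0.43, "z": -0.16, "roll": 0}, {"hand": 1, "x": 0.27, "y": 0.475, "z": -0.16, "roll": 0}, {"hand": 1, "x": 0.2855, "y": 0.501, "z": -0.16, "roll": 0}])

```text
time: 3.58
tool_pos: [0.4729, 0.3825, 0.1865]
tcp_rot: [0.524, 3.097, 0.002]
wrist_force: [0.6, -0.6, -2.0]
width: 0.641
grip_force: 39.0
```

Emit:
servo_tool(targets=[{"hand": 1, "x": 0, "y": 0, "z": 0, "roll": 0}, {"hand": 1, "x": 0, "y": 0, "z": 0, "roll": 0}, {"hand": 1, "x": 0, "y": 0, "z": 0, "roll": 0}])

```text
time: 3.83
tool_pos: [0.4738, 0.378, 0.186]
tcp_rot: [-0.529, -3.097, 0.002]
wrist_force: [-0.7, -0.0, -1.2]
width: 0.651
grip_force: 39.0
```

```bash
python3 - <<'E'
from h import *
go(.4752,.3795,.0475)
T=read_camera("top");p,_,_=blob(T,(5,150,120),(18,255,255),(180,220,290,300));print(p)
s=bot.read_state();S=read_camera("side")
q,st,_=blob(S,(5,150,120),(18,255,255),(260,180,420,400));print(q,st,tri(p,q))
cv2.imwrite("pics/s1.png",S[150:450,200:500,::-1])
E
```

```text
t 3.83 pos [0.4738 0.378  0.186 ] yaw 70.6 w 0.651 F [-0.7 -0.  -1.2] -> xyz [-0.0016  0.0043  0.277 ] roll 0 q6 -0.6Traceback (most recent call last):
  File "<stdin>", line 3, in <module>
  File "h.py", line 19, in blob
    i=1+np.argmax(st[1:,4]); return c[i]+[x0,y0],st[i],(l==i)
        ~~~~~~~~~^^^^^^^^^^
    return _wrapfunc(a, 'argmax', axis=axis, out=out, **kwds)
    return bound(*args, **kwds)
ValueError: attempt to get argmax of an empty sequence
```

Emit:
servo_tool(targets=[{"hand": 1, "x": 0, "y": 0.004, "z": 0.07, "roll": 0}, {"hand": 1, "x": 0, "y": 0.004, "z": 0.14, "roll": 0}, {"hand": 1, "x": 0, "y": 0.004, "z": 0.2, "roll": 0}, {"hand": 1, "x": 0, "y": 0.004, "z": 0.24, "roll": 0}, {"hand": 1, "x": 0, "y": 0.004, "z": 0.26, "roll": 0}, {"hand": 1, "x": 0, "y": 0.004, "z": 0.27, "roll": 0}, {"hand": 1, "x": 0, "y": 0.004, "z": 0.275, "roll": 0}, {"hand": 1, "x": 0, "y": 0.004, "z": 0.278, "roll": 0}, {"hand": 1, "x": 0, "y": 0.004, "z": 0.278, "roll": 0}])

```text
time: 4.63
tool_pos: [0.4757, 0.3816, 0.0488]
tcp_rot: [0.528, 3.095, 0.003]
wrist_force: [-0.1, 1.1, -1.3]
width: 0.65
grip_force: 39.1
```

```bash
python3 - <<'E'
from h import *
go(.4752,.3795,.0455)
S=read_camera("side")
cv2.imwrite("pics/s1.png",S[150:450,200:500,::-1])
E
```

```text
t 4.63 pos [0.4757 0.3816 0.0488] yaw 70.6 w 0.65 F [-0.1  1.1 -1.3] -> xyz [-0.0005 -0.0044  0.0066] roll 0 q6 -0.6
```

View pics/s1.png

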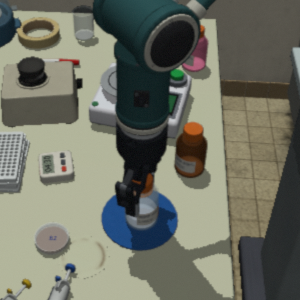

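The bottle is upright in the jaws over the mat (foot near (145,222) in the crop), still just above it.

Emit:
servo_tool(targets=[{"hand": 1, "x": 0, "y": -0.002, "z": 0.002, "roll": 0}, {"hand": 1, "x": 0, "y": -0.002, "z": 0.004, "roll": 0}, {"hand": 1, "x": 0, "y": -0.002, "z": 0.006, "roll": 0}, {"hand": 1, "x": 0, "y": -0.002, "z": 0.006, "roll": 0}])

```text
time: 5.02
tool_pos: [0.4749, 0.3807, 0.0467]
tcp_rot: [0.527, 3.096, 0.002]
wrist_force: [-2.3, -2.4, 8.1]
width: 0.646
grip_force: 39.7
```

Contact (8 N upward). Release and go straight up.

Emit:
servo_tool(targets=[{"hand": -1, "x": 0, "y": 0, "z": -0.001, "roll": 0}, {"hand": -1, "x": 0, "y": 0, "z": -0.002, "roll": 0}, {"hand": -1, "x": 0, "y": 0, "z": -0.002, "roll": 0}, {"hand": -1, "x": 0, "y": 0, "z": -0.002, "roll": 0}, {"hand": -1, "x": 0, "y": 0, "z": -0.06, "roll": 0}, {"hand": -1, "x": 0, "y": 0, "z": -0.14, "roll": 0}, {"hand": -1, "x": 0, "y": 0, "z": -0.22, "roll": 0}, {"hand": -1, "x": 0, "y": 0, "z": -0.28, "roll": 0}, {"hand": 1, "x": 0, "y": 0, "z": -0.28, "roll": 0}])

```text
time: 5.77
tool_pos: [0.4783, 0.3833, 0.1931]
tcp_rot: [0.526, 3.087, 0.016]
wrist_force: [1.4, 1.8, 1.6]
width: 0.881
grip_force: 0.0
```

```bash
python3 - <<'E'
from h import *
go(.4217,.0590,.09)
s=bot.read_state();im=read_camera("wrist")
c=camera_info("wrist");M=R.from_rotvec(s['tcp_rot']).as_matrix();T=c['T_tool_cam']
p,st,_=blob(im,(5,150,120),(18,255,255),(220,100,420,400))
e=s['tool_pos']+M@T[:3,3];d=M@T[:3,:3]@[(p[0]-c['cx'])/c['fx'],(p[1]-c['cy'])/c['fy'],1];print(p,st,e+d*(.108-e[2])/d[2])
cv2.imwrite("pics/w2.png",im[:,:,::-1])
S=read_camera("side");q,st,m=blob(S,(5,150,120),(18,255,255),(310,320,365,380));print(q,st,plane("side",q,.104))
E
```

```text
t 5.77 pos [0.4783 0.3833 0.1931] yaw 70.7 w 0.881 F [1.4 1.8 1.6] -> xyz [-0.1065 -0.6518  0.1995] roll 0 q6 -0.6
[313.34030418 230.5960076 ] [  67  106   54   50 2104] [0.47098851 0.38096598 0.108     ]
[342.2055336  328.64426877] [ 22   1  21  16 253] [[0.47163442 0.38066878 0.104     ]]
```

Emit:
servo_tool(targets=[{"hand": 1, "x": -0.108, "y": -0.648, "z": 0, "roll": 0}, {"hand": 1, "x": -0.108, "y": -0.648, "z": 0, "roll": 0}, {"hand": 1, "x": -0.108, "y": -0.648, "z": 0, "roll": 0}, {"hand": 1, "x": -0.108, "y": -0.648, "z": 0, "roll": 0}, {"hand": 1, "x": -0.108, "y": -0.648, "z": 0, "roll": 0}, {"hand": 1, "x": -0.108, "y": -0.648, "z": 0, "roll": 0}, {"hand": 1, "x": -0.108, "y": -0.648, "z": 0, "roll": 0}, {"hand": 1, "x": -0.108, "y": -0.648, "z": 0.05, "roll": 0}, {"hand": 1, "x": -0.108, "y": -0.648, "z": 0.1, "roll": 0}, {"hand": 1, "x": -0.108, "y": -0.648, "z": 0.16, "roll": 0}])

```text
time: 6.7
tool_pos: [0.4169, 0.0543, 0.1028]
tcp_rot: [0.535, 3.095, -0.0]
wrist_force: [0.8, 0.3, -0.3]
width: 0.001
grip_force: 0.0
```

Emit:
servo_tool(targets=[{"hand": 1, "x": 0, "y": 0, "z": 0, "roll": 0}, {"hand": 1, "x": 0, "y": 0, "z": 0, "roll": 0}, {"hand": 1, "x": 0, "y": 0, "z": 0, "roll": 0}])

```text
time: 6.95
tool_pos: [0.4176, 0.0568, 0.1043]
tcp_rot: [-0.527, -3.096, 0.0]
wrist_force: [0.1, 0.8, -0.2]
width: 0.009
grip_force: 0.0
```

```bash
python3 - <<'E'
from h import *
go(.4220,.0597,.07)
s=bot.read_state();im=read_camera("wrist")
c=camera_info("wrist");M=R.from_rotvec(s['tcp_rot']).as_matrix();T=c['T_tool_cam']
p,st,_=blob(im,(45,100,60),(85,255,255),(220,100,420,480))
e=s['tool_pos']+M@T[:3,3];d=M@T[:3,:3]@[(p[0]-c['cx'])/c['fx'],(p[1]-c['cy'])/c['fy'],1];print(p,st,e+d*(.06-e[2])/d[2])
cv2.imwrite("pics/w3.png",im[:,:,::-1])
E
```

```text
t 6.95 pos [0.4176 0.0568 0.1043] yaw 70.7 w 0.009 F [ 0.1  0.8 -0.2] -> xyz [-0.0065  0.0084  0.0686] roll 0 q6 -1.16
[331.3359422  278.83624323] [  83  158   55   48 1661] [0.42482398 0.0588823  0.06      ]
```

View pics/w3.png

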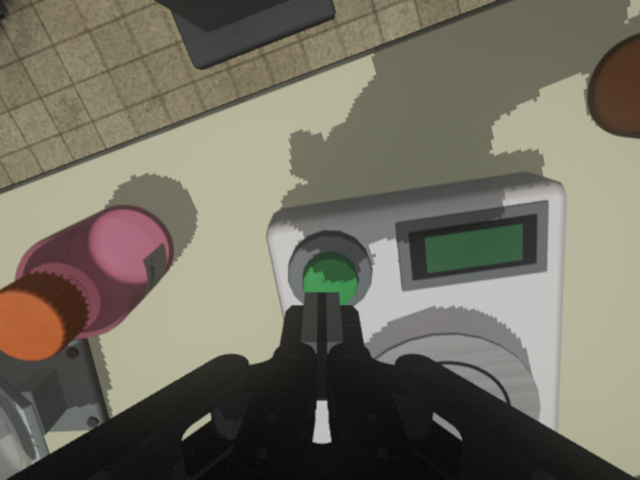

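The shut fingertips (321,295) are just above the green button (331,280), and the pan is clear of them.

Emit:
servo_tool(targets=[{"hand": 1, "x": -0.0065, "y": 0.007, "z": 0.03, "roll": 0}, {"hand": 1, "x": -0.0065, "y": 0.007, "z": 0.06, "roll": 0}, {"hand": 1, "x": -0.0065, "y": 0.007, "z": 0.07, "roll": 0}, {"hand": 1, "x": -0.0065, "y": 0.007, "z": 0.078, "roll": 0}, {"hand": 1, "x": -0.0065, "y": 0.007, "z": 0.082, "roll": 0}, {"hand": 1, "x": -0.0065, "y": 0.007, "z": 0.084, "roll": 0}, {"hand": 1, "x": -0.0065, "y": 0.007, "z": 0.084, "roll": 0}])

```text
time: 7.58
tool_pos: [0.4231, 0.0595, 0.0658]
tcp_rot: [0.527, 3.096, 0.001]
wrist_force: [-7.9, 0.4, 20.0]
width: 0.001
grip_force: 9.7
```

Emit:
servo_tool(targets=[{"hand": 1, "x": 0, "y": 0, "z": -0.006, "roll": 0}, {"hand": 1, "x": 0, "y": 0, "z": -0.006, "roll": 0}, {"hand": 1, "x": 0, "y": 0, "z": -0.006, "roll": 0}])

```text
time: 7.83
tool_pos: [0.4232, 0.0594, 0.0671]
tcp_rot: [0.527, 3.094, 0.002]
wrist_force: [-0.1, 2.1, 3.8]
width: -0.002
grip_force: 2.1
```

Emit:
servo_tool(targets=[{"hand": 1, "x": 0, "y": 0, "z": -0.004, "roll": 0}, {"hand": 1, "x": 0, "y": 0, "z": -0.004, "roll": 0}, {"hand": 1, "x": 0, "y": 0, "z": -0.004, "roll": 0}])

```text
time: 8.08
tool_pos: [0.4231, 0.059, 0.0681]
tcp_rot: [0.528, 3.095, 0.001]
wrist_force: [0.7, 1.3, 3.5]
width: -0.001
grip_force: 1.8
```

Emit:
servo_tool(targets=[{"hand": 1, "x": 0, "y": 0, "z": -0.006, "roll": 0}, {"hand": 1, "x": 0, "y": 0, "z": -0.006, "roll": 0}, {"hand": 1, "x": 0, "y": 0, "z": -0.006, "roll": 0}])

```text
time: 8.33
tool_pos: [0.4222, 0.0586, 0.0704]
tcp_rot: [0.528, 3.096, -0.0]
wrist_force: [1.2, 0.0, 2.1]
width: -0.001
grip_force: 1.1
```

The spring curve (2.1, 3.5 and 3.8 N rising to a hard stop at z = 65.8 mm) shows the button was fully pressed and the pan was empty. Next, rise and go over the blue bottle, turning the fingers across it.

Emit:
servo_tool(targets=[{"hand": 1, "x": 0, "y": 0, "z": -0.08, "roll": 0}, {"hand": 1, "x": 0, "y": 0, "z": -0.16, "roll": 0}, {"hand": 1, "x": 0, "y": 0, "z": -0.24, "roll": 0}, {"hand": -1, "x": 0, "y": 0, "z": -0.3, "roll": 0}, {"hand": -1, "x": 0, "y": 0, "z": -0.3, "roll": 0}, {"hand": -1, "x": 0, "y": 0, "z": -0.3, "roll": 0}])

```text
time: 8.83
tool_pos: [0.4228, 0.0586, 0.2218]
tcp_rot: [0.528, 3.094, 0.0]
wrist_force: [-0.7, -0.7, -0.6]
width: 0.42
grip_force: 0.0
```

```bash
python3 -c "
from h import *
go(.4506,-.2010,.22,-16)"
```

```text
t 8.83 pos [0.4228 0.0586 0.2218] yaw 70.6 w 0.42 F [-0.7 -0.7 -0.6] -> xyz [-0.2246 -0.4714  0.0039] roll 0.4814 q6 -1.15
```

Emit:
servo_tool(targets=[{"hand": -1, "x": -0.2246, "y": -0.4714, "z": 0, "roll": 0.48}, {"hand": -1, "x": -0.2246, "y": -0.4714, "z": 0, "roll": 0.48}, {"hand": -1, "x": -0.2246, "y": -0.4714, "z": 0, "roll": 0.48}, {"hand": -1, "x": -0.2246, "y": -0.4714, "z": 0, "roll": 0.48}, {"hand": -1, "x": -0.2246, "y": -0.4714, "z": 0, "roll": 0.48}, {"hand": -1, "x": -0.2246, "y": -0.4714, "z": 0, "roll": 0.48}, {"hand": -1, "x": -0.2246, "y": -0.4714, "z": 0, "roll": 0.48}, {"hand": -1, "x": -0.2246, "y": -0.4714, "z": 0, "roll": 0.48}, {"hand": -1, "x": -0.2246, "y": -0.4714, "z": 0, "roll": 0.48}, {"hand": -1, "x": -0.2246, "y": -0.4714, "z": 0, "roll": 0.48}])

```text
time: 9.67
tool_pos: [0.4475, -0.2007, 0.2167]
tcp_rot: [-2.244, -2.189, 0.004]
wrist_force: [-0.6, 0.4, 0.4]
width: 1.001
grip_force: 0.0
```

```bash
python3 -c "
from h import *
go(.4506,-.2010,.22,-16)"
```

```text
t 9.67 pos [ 0.4475 -0.2007  0.2167] yaw -1.4 w 1.001 F [-0.6  0.4  0.4] -> xyz [-0.0004  0.0062 -0.0067] roll 0.081 q6 -0.45
```

Emit:
servo_tool(targets=[{"hand": -1, "x": 0, "y": 0, "z": 0, "roll": 0.081}, {"hand": -1, "x": 0, "y": 0, "z": 0, "roll": 0.081}, {"hand": -1, "x": 0, "y": 0, "z": 0, "roll": 0.081}, {"hand": -1, "x": 0, "y": 0, "z": 0, "roll": 0.081}, {"hand": -1, "x": 0, "y": 0, "z": 0, "roll": 0.081}])

```text
time: 10.08
tool_pos: [0.4487, -0.2004, 0.2186]
tcp_rot: [-2.497, -1.903, 0.002]
wrist_force: [0.3, 0.2, -0.2]
width: 0.999
grip_force: 0.0
```

```bash
python3 - <<'E'
from h import *
go(.4506,-.2010,.074,-16)
s=bot.read_state();im=read_camera("wrist")
c=camera_info("wrist");M=R.from_rotvec(s['tcp_rot']).as_matrix();T=c['T_tool_cam']
p,st,_=blob(im,(105,140,60),(125,255,255),(150,50,500,480))
e=s['tool_pos']+M@T[:3,3];d=M@T[:3,:3]@[(p[0]-c['cx'])/c['fx'],(p[1]-c['cy'])/c['fy'],1];print(p,st,e+d*(.125-e[2])/d[2])
cv2.imwrite("pics/w4.png",im[:,:,::-1])
E
```

```text
t 10.08 pos [ 0.4487 -0.2004  0.2186] yaw -15.4 w 0.999 F [ 0.3  0.2 -0.2] -> xyz [-0.0003  0.0048  0.2892] roll 0.0034 q6 -0.2
[336.5 259. ] [185 208   4   3   4] [ 0.45408209 -0.21773483  0.125     ]
```

View pics/w4.png

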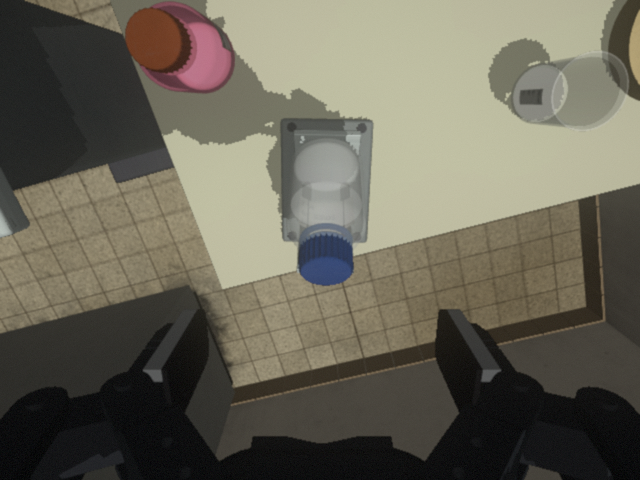

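The fingers straddle the blue-capped bottle, with the cap at (326,255) and the rest symmetric about column 327. That leaves about 2.5 mm to shift along y. The beaker at (570,95) is well away.

Emit:
servo_tool(grip_force=40, targets=[{"hand": -1, "x": 0, "y": 0.005, "z": 0.07, "roll": 0.003}, {"hand": -1, "x": 0, "y": 0.005, "z": 0.14, "roll": 0.003}, {"hand": -1, "x": 0, "y": 0.005, "z": 0.2, "roll": 0.003}, {"hand": -1, "x": 0, "y": 0.005, "z": 0.25, "roll": 0.003}, {"hand": -1, "x": 0, "y": 0.005, "z": 0.28, "roll": 0.003}, {"hand": -1, "x": 0, "y": 0.005, "z": 0.287, "roll": 0.003}, {"hand": -1, "x": 0, "y": 0.005, "z": 0.287, "roll": 0.003}])

```text
time: 10.72
tool_pos: [0.4509, -0.2008, 0.0753]
tcp_rot: [-2.507, -1.888, 0.003]
wrist_force: [-0.8, 0.9, -0.0]
width: 1.003
grip_force: 0.0
```

Emit:
servo_tool(targets=[{"hand": 1, "x": 0, "y": 0, "z": 0, "roll": 0}, {"hand": 1, "x": 0, "y": 0, "z": 0, "roll": 0}, {"hand": 1, "x": 0, "y": 0, "z": 0, "roll": 0}, {"hand": 1, "x": 0, "y": 0, "z": 0, "roll": 0}, {"hand": 1, "x": 0, "y": 0, "z": 0, "roll": 0}])

```text
time: 11.13
tool_pos: [0.4515, -0.2015, 0.0786]
tcp_rot: [-2.509, -1.889, 0.002]
wrist_force: [-6.5, 1.2, 6.4]
width: 0.647
grip_force: 42.0
```

Emit:
servo_tool(targets=[{"hand": 1, "x": 0, "y": 0, "z": -0.04, "roll": 0}, {"hand": 1, "x": 0, "y": 0, "z": -0.08, "roll": 0}, {"hand": 1, "x": 0, "y": 0, "z": -0.12, "roll": 0}, {"hand": 1, "x": 0, "y": 0, "z": -0.16, "roll": 0}, {"hand": 1, "x": 0, "y": 0, "z": -0.2, "roll": 0}, {"hand": 1, "x": 0, "y": 0, "z": -0.24, "roll": 0}, {"hand": 1, "x": 0, "y": 0, "z": -0.24, "roll": 0}])

```text
time: 11.72
tool_pos: [0.4553, -0.2031, 0.2026]
tcp_rot: [2.503, 1.883, 0.007]
wrist_force: [0.6, -0.8, -0.7]
width: 0.647
grip_force: 43.4
```

```bash
python3 - <<'E'
from h import *
go(.5,-.05,.15,-16)
im=read_camera("wrist");S=read_camera("side")
a=cv2.resize(im,None,fx=.6,fy=.6);b=cv2.resize(S[20:220,250:450],(288,288))
cv2.imwrite("pics/w5.png",np.hstack([a,b])[:,:,::-1])
E
```

```text
t 11.72 pos [ 0.4553 -0.2031  0.2026] yaw -16.1 w 0.647 F [ 0.6 -0.8 -0.7] -> xyz [0.3191 0.     0.1047] roll -0.0004 q6 -0.19
```

View pics/w5.png

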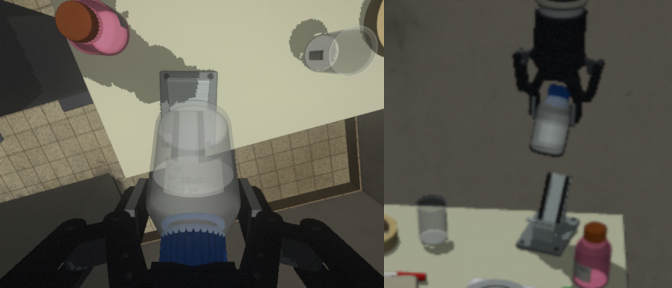

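The bottle is held and clear of the rest, still leaning 35°, with its foot towards tool +x. I'll stand it up by pivoting its foot edge on the free bench between the rest and the balance.

Emit:
servo_tool(targets=[{"hand": 1, "x": 0.06, "y": 0.015, "z": 0, "roll": 0}, {"hand": 1, "x": 0.12, "y": 0.03, "z": 0, "roll": 0}, {"hand": 1, "x": 0.18, "y": 0.045, "z": 0, "roll": 0}, {"hand": 1, "x": 0.22, "y": 0.056, "z": 0.02, "roll": 0}, {"hand": 1, "x": 0.22, "y": 0.056, "z": 0.08, "roll": 0}, {"hand": 1, "x": 0.22, "y": 0.056, "z": 0.14, "roll": 0}, {"hand": 1, "x": 0.22, "y": 0.056, "z": 0.2, "roll": 0}, {"hand": 1, "x": 0.22, "y": 0.056, "z": 0.25, "roll": 0}, {"hand": 1, "x": 0.22, "y": 0.056, "z": 0.28, "roll": 0}, {"hand": 1, "x": 0.22, "y": 0.056, "z": 0.28, "roll": 0}])

```text
time: 12.65
tool_pos: [0.5047, -0.1023, 0.0511]
tcp_rot: [-2.504, -1.884, 0.01]
wrist_force: [-0.8, -0.1, -2.7]
width: 0.645
grip_force: 43.4
```

```bash
python3 - <<'E'
from h import *
go(.513,-.105,.0465)
T=read_camera("top");S=read_camera("side")
a=cv2.resize(T[180:340,330:510],None,fx=2,fy=2);b=cv2.resize(S[60:260,280:430],(240,320))
cv2.imwrite("pics/m1.png",np.hstack([a,b])[:,:,::-1])
E
```

```text
t 12.65 pos [ 0.5047 -0.1023  0.0511] yaw -16.1 w 0.645 F [-0.8 -0.1 -2.7] -> xyz [-0.0006  0.0175  0.009 ] roll 0 q6 0.03
```

View pics/m1.png

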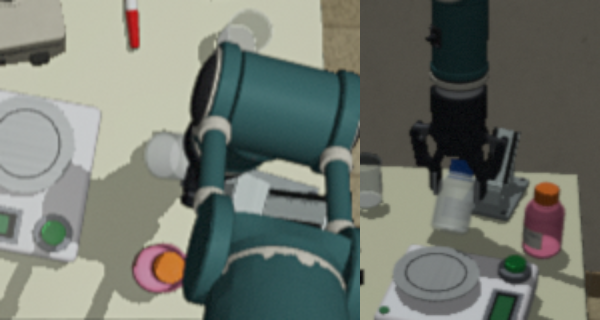

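The bottle is still tilted, with its foot clear of the pan and just above the bench. Lower until it touches, with the grip at 20 N.

Emit:
servo_tool(grip_force=20, targets=[{"hand": 1, "x": 0, "y": 0.01, "z": 0, "roll": 0}, {"hand": 1, "x": 0, "y": 0.0175, "z": 0.004, "roll": 0}, {"hand": 1, "x": 0, "y": 0.0175, "z": 0.008, "roll": 0}, {"hand": 1, "x": 0, "y": 0.0175, "z": 0.008, "roll": 0}, {"hand": 1, "x": 0, "y": 0.0175, "z": 0.008, "roll": 0}])

```text
time: 13.17
tool_pos: [0.5183, -0.1061, 0.0533]
tcp_rot: [2.51, 1.888, 0.001]
wrist_force: [0.6, 0.3, -1.4]
width: 0.645
grip_force: 43.4
```

Emit:
servo_tool(targets=[{"hand": 1, "x": 0, "y": 0, "z": 0.003, "roll": 0}, {"hand": 1, "x": 0, "y": 0, "z": 0.006, "roll": 0}, {"hand": 1, "x": 0, "y": 0, "z": 0.006, "roll": 0}])

```text
time: 13.42
tool_pos: [0.518, -0.106, 0.0497]
tcp_rot: [2.51, 1.888, 0.0]
wrist_force: [0.7, 0.2, -0.5]
width: 0.643
grip_force: 43.4
```

Emit:
servo_tool(targets=[{"hand": 1, "x": 0, "y": 0, "z": 0.004, "roll": 0}, {"hand": 1, "x": 0, "y": 0, "z": 0.008, "roll": 0}, {"hand": 1, "x": 0, "y": 0, "z": 0.008, "roll": 0}])

```text
time: 13.67
tool_pos: [0.5184, -0.1063, 0.0486]
tcp_rot: [2.51, 1.889, -0.001]
wrist_force: [-6.0, -0.5, 18.3]
width: 0.646
grip_force: 45.5
```

Emit:
servo_tool(targets=[{"hand": 1, "x": 0, "y": 0, "z": 0.003, "roll": 0}, {"hand": 1, "x": 0, "y": 0, "z": 0.005, "roll": 0}, {"hand": 1, "x": 0, "y": 0, "z": 0.005, "roll": 0}])

```text
time: 13.92
tool_pos: [0.5185, -0.1066, 0.0482]
tcp_rot: [2.51, 1.889, -0.001]
wrist_force: [-12.8, 0.8, 31.9]
width: 0.646
grip_force: 46.8
```

Emit:
servo_tool(grip_force=20, targets=[{"hand": 0.9, "x": 0, "y": 0, "z": -0.003, "roll": 0}, {"hand": 0.9, "x": 0.008, "y": 0, "z": -0.004, "roll": 0}, {"hand": 0.9, "x": 0.016, "y": 0, "z": -0.005, "roll": 0}, {"hand": 0.9, "x": 0.024, "y": 0, "z": -0.0055, "roll": 0}, {"hand": 0.9, "x": 0.024, "y": 0, "z": -0.0055, "roll": 0}])

```text
time: 14.33
tool_pos: [0.5243, -0.0941, 0.0488]
tcp_rot: [2.509, 1.885, 0.008]
wrist_force: [1.7, 5.1, 8.1]
width: 0.646
grip_force: 43.8
```

```bash
python3 - <<'E'
from h import *
go(.525,-.065,.045)
S=read_camera("side")
cv2.imwrite("pics/m2.png",cv2.resize(S[100:260,300:430],None,fx=2.5,fy=2.5)[:,:,::-1])
E
```

```text
t 14.33 pos [ 0.5243 -0.0941  0.0488] yaw -16.2 w 0.646 F [1.7 5.1 8.1] -> xyz [ 0.0562 -0.0149  0.0076] roll 0 q6 0.05
```

View pics/m2.png

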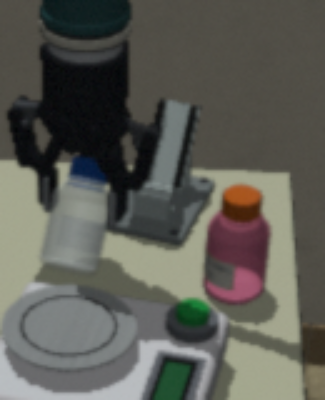

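```bash
cat >> h.py <<'E'
c_=camera_info("wrist");Ti=np.linalg.inv(c_['T_tool_cam'])
def proj(P):
    Q=np.c_[P,np.ones(len(P))]@Ti.T; return np.c_[Q[:,0]/Q[:,2]*c_['fx']+c_['cx'],Q[:,1]/Q[:,2]*c_['fy']+c_['cy']]
def cyl(th,h0,h1,r,hg=65,zp=.022):
    a=np.linspace(0,2*np.pi,60);P=np.array([[r*np.cos(t),r*np.sin(t),h-hg] for h in(h0,h1) for t in a])/1e3
    # bottle frame -> tool: axis up = -z tool; foot to +x for th>0
    th=np.radians(th);return np.c_[P[:,0]*np.cos(th)-P[:,2]*np.sin(th),P[:,1],-(P[:,0]*np.sin(th)+P[:,2]*np.cos(th))-zp]
def tilt():
    im=read_camera("wrist");h=cv2.cvtColor(im,cv2.COLOR_RGB2HSV)
    m=cv2.inRange(h,(100,120,40),(130,255,255))[:,240:400];m=cv2.morphologyEx(m,cv2.MORPH_OPEN,np.ones((3,3),np.uint8))
    r=np.where(m.sum(1)>255*10)[0];print("blue rows",r.min() if len(r) else None,r.max() if len(r) else None)
    return im
E
python3 - <<'E'
from h import *
im=cv2.imread("pics/w5.png")
im=tilt();cv2.imwrite("pics/w6.png",im[:,:,::-1])
w=cv2.imread("pics/w5.png")[:,:384,::-1].copy();h=cv2.cvtColor(w,cv2.COLOR_RGB2HSV);m=cv2.inRange(h,(100,120,40),(130,255,255))[:,150:240];r=np.where(m.sum(1)>255*8)[0];print("lift row",r.min()/.6,r.max()/.6)
for t in(40,35,30,25,20,15,10,5,0,-5):
    v=proj(cyl(t,83,103,18))[:,1];f=proj(cyl(t,1,1,27))[:,1];print(t,"cap",v.min().round(),v.max().round(),"foot",f.min().round(),f.max().round())
E
```

```text
blue rows 388 442
lift row 386.6666666666667 441.6666666666667
40 cap 385.0 468.0 foot 153.0 229.0
35 cap 378.0 473.0 foot 159.0 239.0
30 cap 371.0 477.0 foot 166.0 250.0
25 cap 363.0 480.0 foot 173.0 260.0
20 cap 355.0 482.0 foot 181.0 271.0
15 cap 347.0 483.0 foot 190.0 282.0
10 cap 339.0 482.0 foot 199.0 293.0
5 cap 331.0 480.0 foot 208.0 305.0
0 cap 324.0 477.0 foot 218.0 316.0
-5 cap 316.0 472.0 foot 227.0 328.0
```

No rotation yet: the cap's top row is unchanged at 388, so the foot slid. The grip is still 43 N, so I'll ease the fingers to let it pivot.

Emit:
servo_tool(grip_force=20, targets=[{"hand": -0.2, "x": 0, "y": 0, "z": 0, "roll": 0}, {"hand": -0.2, "x": 0, "y": 0, "z": 0, "roll": 0}])

```text
time: 14.6
tool_pos: [0.5244, -0.0937, 0.0487]
tcp_rot: [2.509, 1.886, 0.009]
wrist_force: [0.7, 3.9, 9.0]
width: 0.646
grip_force: 43.9
```

Emit:
servo_tool(targets=[{"hand": -0.27, "x": 0, "y": 0, "z": 0, "roll": 0}, {"hand": -0.27, "x": 0, "y": 0, "z": 0, "roll": 0}])

```text
time: 14.77
tool_pos: [0.5244, -0.0937, 0.0487]
tcp_rot: [2.509, 1.886, 0.009]
wrist_force: [0.5, 3.9, 9.2]
width: 0.644
grip_force: 43.9
```

```bash
python3 -c "
from h import *
go(.525,-.065,.045);tilt()"
```

```text
t 14.77 pos [ 0.5244 -0.0937  0.0487] yaw -16.2 w 0.644 F [0.5 3.9 9.2] -> xyz [ 0.0555 -0.0149  0.0075] roll 0 q6 0.05
blue rows 388 442
```

The gripper won't loosen while holding. A better way is to push the protruding foot against the balance's fixed right side wall, which swings the bottle upright in the jaws. First lift 5 mm and align the tool with that wall.

Emit:
servo_tool(targets=[{"hand": 1, "x": 0, "y": 0, "z": -0.011, "roll": 0}, {"hand": 1, "x": 0.01, "y": -0.03, "z": -0.012, "roll": -0.032}, {"hand": 1, "x": 0.03, "y": -0.03, "z": -0.012, "roll": -0.032}, {"hand": 1, "x": 0.05, "y": -0.03, "z": -0.012, "roll": -0.032}, {"hand": 1, "x": 0.06, "y": -0.03, "z": -0.012, "roll": -0.032}, {"hand": 1, "x": 0.06, "y": -0.03, "z": -0.012, "roll": -0.032}])

```text
time: 15.32
tool_pos: [0.5159, -0.0603, 0.0519]
tcp_rot: [2.412, 2.012, 0.0]
wrist_force: [0.8, -0.1, -2.3]
width: 0.642
grip_force: 43.5
```

```bash
python3 -c "
from h import *
go(.522,-.020,.054,-10.3);tilt()"
```

```text
t 15.32 pos [ 0.5159 -0.0603  0.0519] yaw -10.3 w 0.642 F [ 0.8 -0.1 -2.3] -> xyz [ 0.0815 -0.0024 -0.0041] roll -0.0001 q6 0.02
blue rows 388 441
```

Emit:
servo_tool(targets=[{"hand": 1, "x": 0.008, "y": 0, "z": -0.004, "roll": 0}, {"hand": 1, "x": 0.016, "y": 0, "z": -0.004, "roll": 0}, {"hand": 1, "x": 0.024, "y": 0, "z": -0.004, "roll": 0}, {"hand": 1, "x": 0.032, "y": 0, "z": -0.004, "roll": 0}, {"hand": 1, "x": 0.032, "y": 0, "z": -0.004, "roll": 0}])

```text
time: 15.78
tool_pos: [0.5181, -0.0499, 0.0553]
tcp_rot: [2.404, 2.013, -0.009]
wrist_force: [-5.5, -17.6, 5.5]
width: 0.645
grip_force: 44.2
```

```bash
python3 -c "
from h import *
go(.522,-.020,.054,-10.3);tilt()"
```

```text
t 15.78 pos [ 0.5181 -0.0499  0.0553] yaw -10.1 w 0.645 F [ -5.5 -17.6   5.5] -> xyz [ 0.0602 -0.0029  0.0022] roll 0.001 q6 0.05
blue rows 388 442
```

Emit:
servo_tool(targets=[{"hand": 1, "x": 0.005, "y": 0, "z": 0, "roll": 0}, {"hand": 1, "x": 0.01, "y": 0, "z": 0, "roll": 0}, {"hand": 1, "x": 0.01, "y": 0, "z": 0, "roll": 0}])

```text
time: 16.08
tool_pos: [0.5186, -0.0485, 0.0564]
tcp_rot: [2.4, 2.013, -0.016]
wrist_force: [-8.9, -31.1, 12.5]
width: 0.65
grip_force: 44.5
```

```bash
python3 -c "
from h import *
go(.522,-.020,.054,-10.3);tilt()"
```

```text
t 16.08 pos [ 0.5186 -0.0485  0.0564] yaw -10.0 w 0.65 F [ -8.9 -31.1  12.5] -> xyz [ 0.0574 -0.0032  0.0039] roll 0.0016 q6 0.05
blue rows 389 441
```

Emit:
servo_tool(targets=[{"hand": 1, "x": 0.005, "y": 0, "z": 0.002, "roll": 0}, {"hand": 1, "x": 0.01, "y": 0, "z": 0.004, "roll": 0}, {"hand": 1, "x": 0.01, "y": 0, "z": 0.004, "roll": 0}])

```text
time: 16.38
tool_pos: [0.5211, -0.041, 0.0542]
tcp_rot: [2.406, 2.008, -0.004]
wrist_force: [1.3, -12.4, -1.4]
width: 0.649
grip_force: 41.6
```

```bash
python3 -c "
from h import *
go(.522,-.020,.054,-10.3);tilt()"
```

```text
t 16.38 pos [ 0.5211 -0.041   0.0542] yaw -10.3 w 0.649 F [  1.3 -12.4  -1.4] -> xyz [ 0.0416 -0.0057 -0.    ] roll -0.0001 q6 0.06
blue rows 389 441
```

```bash
python3 - <<'E'
from h import *
im=read_camera("wrist");old=cv2.imread("pics/w6.png")[:,:,::-1]
h=cv2.cvtColor(im,cv2.COLOR_RGB2HSV)
for a,n in((old,"old"),(im,"new")):
    print(n,[tuple(int(x) for x in a[v,321]) for v in range(120,450,15)])
# cap columns extent by row
for a in(old,im):
    m=cv2.inRange(cv2.cvtColor(np.ascontiguousarray(a),cv2.COLOR_RGB2HSV),(100,120,40),(130,255,255))
    print([(v,np.where(m[v])[0].min(),np.where(m[v])[0].max()) for v in range(386,444,8) if m[v].any()])
S=read_camera("side");T=read_camera("top")
cv2.imwrite("pics/s7.png",S[:,:,::-1]);cv2.imwrite("pics/t7.png",T[:,:,::-1]);cv2.imwrite("pics/w7.png",im[:,:,::-1])
try:
    q,st,_=blob(S,(105,140,60),(125,255,255),(300,80,430,220));print("side blue",q,st)
except Exception as e:print(e)
E
```

```text
old [(159, 158, 135), (159, 158, 134), (102, 100, 86), (91, 92, 82), (131, 133, 125), (133, 135, 128), (132, 135, 128), (133, 135, 129), (137, 137, 132), (120, 123, 117), (131, 133, 128), (130, 132, 127), (126, 128, 124), (140, 141, 136), (150, 150, 140), (149, 149, 140), (87, 96, 108), (82, 88, 96), (26, 37, 52), (22, 31, 50), (17, 29, 48), (13, 25, 47)]
new [(168, 168, 166), (169, 169, 166), (170, 170, 168), (167, 166, 165), (101, 98, 97), (102, 101, 93), (121, 121, 116), (124, 124, 119), (123, 123, 118), (123, 124, 119), (141, 140, 137), (129, 130, 123), (118, 119, 115), (124, 124, 121), (131, 132, 126), (129, 130, 125), (79, 88, 99), (76, 82, 87), (20, 29, 44), (19, 26, 44), (17, 25, 44), (13, 25, 42)]
[(386, np.int64(298), np.int64(345)), (394, np.int64(270), np.int64(369)), (402, np.int64(268), np.int64(374)), (410, np.int64(268), np.int64(374)), (418, np.int64(267), np.int64(375)), (426, np.int64(266), np.int64(376)), (434, np.int64(266), np.int64(376)), (442, np.int64(316), np.int64(326))]
[(386, np.int64(322), np.int64(345)), (394, np.int64(281), np.int64(363)), (402, np.int64(269), np.int64(371)), (410, np.int64(268), np.int64(375)), (418, np.int64(267), np.int64(376)), (426, np.int64(266), np.int64(376)), (434, np.int64(265), np.int64(377)), (442, np.int64(317), np.int64(326))]
side blue [331.05555556 179.33333333] [27 95 10  8 36]
```

```bash
python3 - <<'E'
from h import *
for n in("w6","w7"):
    g=cv2.cvtColor(cv2.imread(f"pics/{n}.png"),cv2.COLOR_BGR2GRAY)
    p=g[:,310:332].mean(1); print(n,[(v,int(p[v])) for v in range(130,400,6)])
    # bottle horizontal extents: strongest gradients on rows
    gx=cv2.Sobel(cv2.GaussianBlur(g,(5,5),0),cv2.CV_32F,1,0)
    print([(v,200+int(np.abs(gx[v-2:v+3,200:320]).mean(0).argmax()),322+int(np.abs(gx[v-2:v+3,322:440]).mean(0).argmax())) for v in range(170,390,20)])
for t in(35,30,25,20,15,10):
    f=proj(cyl(t,0,0,28));b=proj(cyl(t,75,75,28));k=proj(cyl(t,82,82,18));print(t,f[:,1].min().round(),f[:,1].max().round(),"shoulder",b[:,1].min().round(),b[:,1].max().round(),"cap low",k[:,1].min().round())
E
```

```text
w6 [(130, 156), (136, 151), (142, 108), (148, 97), (154, 96), (160, 96), (166, 94), (172, 109), (178, 130), (184, 131), (190, 132), (196, 132), (202, 133), (208, 134), (214, 135), (220, 135), (226, 135), (232, 135), (238, 135), (244, 136), (250, 124), (256, 123), (262, 132), (268, 131), (274, 132), (280, 132), (286, 132), (292, 132), (298, 129), (304, 130), (310, 136), (316, 136), (322, 134), (328, 146), (334, 148), (340, 148), (346, 147), (352, 148), (358, 92), (364, 92), (370, 115), (376, 87), (382, 84), (388, 35), (394, 35)]
[(170, 297, 362), (190, 276, 385), (210, 265, 386), (230, 271, 384), (250, 205, 385), (270, 240, 387), (290, 248, 395), (310, 251, 392), (330, 201, 390), (350, 250, 393), (370, 245, 398)]
w7 [(130, 167), (136, 168), (142, 168), (148, 168), (154, 167), (160, 166), (166, 157), (172, 144), (178, 121), (184, 107), (190, 78), (196, 99), (202, 121), (208, 122), (214, 122), (220, 122), (226, 122), (232, 122), (238, 122), (244, 122), (250, 122), (256, 122), (262, 122), (268, 136), (274, 141), (280, 127), (286, 128), (292, 128), (298, 126), (304, 117), (310, 122), (316, 126), (322, 125), (328, 126), (334, 130), (340, 126), (346, 118), (352, 129), (358, 85), (364, 89), (370, 135), (376, 82), (382, 77), (388, 33), (394, 33)]
[(170, 318, 411), (190, 312, 387), (210, 281, 386), (230, 269, 386), (250, 229, 380), (270, 254, 383), (290, 252, 386), (310, 251, 392), (330, 201, 391), (350, 251, 392), (370, 245, 398)]
35 155.0 239.0 shoulder 338.0 393.0 cap low 374.0
30 162.0 249.0 shoulder 329.0 399.0 cap low 367.0
25 170.0 260.0 shoulder 319.0 404.0 cap low 360.0
20 178.0 271.0 shoulder 311.0 410.0 cap low 352.0
15 187.0 282.0 shoulder 302.0 414.0 cap low 344.0
10 196.0 294.0 shoulder 295.0 419.0 cap low 337.0
```

```bash
cat >> h.py <<'E'
from scipy.optimize import least_squares
def fit(far,near,cap,zp=.022):
    def rows(p):
        off=np.array([p[1]/1e3,0,p[2]/1e3])
        f=proj(cyl(p[0],0,0,28,65,zp)+off)[:,1];k=proj(cyl(p[0],82,82,18,65,zp)+off)[:,1];return [f.min()-far,f.max()-near,k.min()-cap]
    r=least_squares(rows,[25,0,0]);print("tilt %.1f dx %.1f dz %.1f"%tuple(r.x),"cost",round(r.cost,2));return r.x
E
python3 - <<'E'
from h import *
fit(172,249,386);fit(196,268,386)
fit(172,253,386);fit(194,276,386)
E
```

```text
tilt 35.3 dx -7.5 dz 4.4 cost 0.0
tilt 31.1 dx -18.1 dz 14.8 cost 0.0
tilt 32.9 dx -5.8 dz 0.9 cost 0.0
tilt 25.9 dx -11.8 dz 3.8 cost 0.0
```

The foot has swung partly upright but is also sliding in the pads. The lean is now below the tipping angle, so I'll back off the wall, set the foot edge on the bench and release gently, so that it rocks upright between the fingers.

Emit:
servo_tool(targets=[{"hand": 1, "x": -0.012, "y": 0, "z": 0, "roll": 0}, {"hand": 1, "x": -0.026, "y": 0, "z": 0, "roll": 0}, {"hand": 1, "x": -0.026, "y": 0, "z": 0.003, "roll": 0}, {"hand": 1, "x": -0.026, "y": 0, "z": 0.003, "roll": 0}])

```text
time: 16.92
tool_pos: [0.5172, -0.0489, 0.0502]
tcp_rot: [-2.413, -2.011, 0.0]
wrist_force: [-0.1, -1.4, -1.4]
width: 0.649
grip_force: 41.3
```

```bash
cat >> h.py <<'E'
def prof():
    im=read_camera("wrist");g=cv2.cvtColor(im,cv2.COLOR_RGB2GRAY).astype(float);p=g[:,312:330].mean(1)
    d=np.abs(np.convolve(p,[1,1,0,-1,-1],'same'));pk=[(v,int(d[v])) for v in range(130,400) if d[v]>14 and d[v]==d[max(0,v-6):v+7].max()];print("edges",pk);return im
E
python3 - <<'E'
from h import *
go(.522,-.020,.054,-10.3);prof();tilt()
E
```

```text
t 16.92 pos [ 0.5172 -0.0489  0.0502] yaw -10.4 w 0.649 F [-0.1 -1.4 -1.4] -> xyz [ 0.0586 -0.001  -0.0075] roll -0.0005 q6 0.04
edges [(164, 80), (199, 30), (268, 30), (279, 23), (300, 22), (355, 78), (373, 96), (385, 68)]
blue rows 388 441
```

Emit:
servo_tool(targets=[{"hand": 1, "x": 0, "y": 0, "z": 0.003, "roll": 0}, {"hand": 1, "x": 0, "y": 0, "z": 0.003, "roll": 0}])

```text
time: 17.18
tool_pos: [0.5175, -0.0485, 0.0498]
tcp_rot: [-2.412, -2.013, 0.001]
wrist_force: [-3.2, -0.5, 5.7]
width: 0.644
grip_force: 42.4
```

Emit:
servo_tool(targets=[{"hand": -0.45, "x": 0, "y": 0, "z": 0, "roll": 0}, {"hand": -0.6, "x": 0, "y": 0, "z": 0, "roll": 0}, {"hand": -1, "x": 0, "y": 0, "z": 0, "roll": 0}, {"hand": -1, "x": 0, "y": 0, "z": 0, "roll": 0}, {"hand": -1, "x": 0, "y": 0, "z": 0, "roll": 0}, {"hand": -1, "x": 0, "y": 0, "z": 0, "roll": 0}])

```text
time: 17.68
tool_pos: [0.5175, -0.0486, 0.0489]
tcp_rot: [-2.412, -2.012, 0.0]
wrist_force: [0.1, -0.5, 0.3]
width: 0.998
grip_force: 0.0
```

```bash
python3 - <<'E'
from h import *
go(.522,-.020,.054,-10.3);prof();tilt()
for t in(25,10,0):
  for dx in(-10,):
    f=proj(cyl(t,0,0,28)+[dx/1e3,0,.005]);k=proj(cyl(t,82,82,18)+[dx/1e3,0,.005]);print(t,f[:,1].min().round(),f[:,1].max().round(),k[:,1].min().round())
S=read_camera("side");m=cv2.inRange(cv2.cvtColor(S,cv2.COLOR_RGB2HSV),(105,120,50),(125,255,255))[80:230,290:430]
ys,xs=np.where(m);print(len(xs),xs.min()+290,xs.max()+290,ys.min()+80,ys.max()+80)
E
```

```text
t 17.68 pos [ 0.5175 -0.0486  0.0489] yaw -10.3 w 0.998 F [ 0.1 -0.5  0.3] -> xyz [ 0.0579 -0.0015 -0.0101] roll -0.0002 q6 0.04
edges [(166, 124), (175, 33), (192, 37), (239, 74), (253, 31), (385, 99)]
blue rows 277 366
25 191.0 274.0 377.0
10 214.0 306.0 355.0
0 231.0 328.0 341.0
143 325 338 181 195
```

Released. The blue cap jumped to rows 277–366, as expected for an upright bottle about 18 mm ahead in x. Rise and measure it.

Emit:
servo_tool(targets=[{"hand": -1, "x": 0, "y": 0, "z": -0.06, "roll": 0}, {"hand": -1, "x": 0, "y": 0, "z": -0.13, "roll": 0}, {"hand": -1, "x": 0, "y": 0, "z": -0.2, "roll": 0}, {"hand": -1, "x": -0.04, "y": 0, "z": -0.28, "roll": 0}, {"hand": -1, "x": -0.08, "y": 0, "z": -0.3, "roll": 0}, {"hand": -1, "x": -0.08, "y": 0, "z": -0.3, "roll": 0}, {"hand": -1, "x": -0.08, "y": 0, "z": -0.3, "roll": 0}, {"hand": -1, "x": -0.08, "y": 0, "z": -0.3, "roll": 0}])

```text
time: 18.5
tool_pos: [0.5095, -0.0876, 0.1979]
tcp_rot: [-2.412, -2.01, 0.001]
wrist_force: [-1.3, 0.4, -0.5]
width: 0.997
grip_force: 0.0
```

```bash
cat >> h.py <<'E'
def wray(s,p,z):
    M=R.from_rotvec(s['tcp_rot']).as_matrix();T=c_['T_tool_cam'];e=s['tool_pos']+M@T[:3,3]
    d=M@T[:3,:3]@[(p[0]-c_['cx'])/c_['fx'],(p[1]-c_['cy'])/c_['fy'],1];return e+d*(z-e[2])/d[2]
E
python3 - <<'E'
from h import *
s=bot.read_state();im=read_camera("wrist");S=read_camera("side");T=read_camera("top")
for n,i in(("w",im),("s",S),("t",T)):cv2.imwrite(f"pics/{n}8.png",i[:,:,::-1])
print(s['tool_pos'])
B=((100,110,40),(130,255,255))
p,st,_=blob(im,*B,(100,50,540,420));print("wrist",p,st,wray(s,p,.1))
q,st,_=blob(S,*B,(290,120,430,230));print("side",q,st,plane("side",q,.1))
try:
  r,st,_=blob(T,*B,(360,200,460,310));print("top",r,st,plane("top",r,.1),tri(r,q))
except Exception as e:print(e)
E
```

```text
[ 0.50953657 -0.08763544  0.19790553]
wrist [323.84810127 121.61504095] [ 198   54   54   39 1343] [ 0.52351961 -0.01978534  0.1       ]
side [330.53370787 187.83146067] [ 34  61  14  15 178] [[ 0.52218224 -0.01380468  0.1       ]]
top [395.4973262  249.01604278] [ 28  42  16  15 187] [[ 0.52279801 -0.02307834  0.1       ]] [ 0.52333748 -0.02397331  0.09312019]
```

The bottle is upright on the bench at about (0.523, −0.022), right beside the balance. Regrip it squarely from above.

```bash
python3 -c "
from h import *
go(.523,-.022,.044,-10.3)"
```

```text
t 18.65 pos [ 0.5092 -0.0871  0.197 ] yaw -10.3 w 1.0 F [ 0.5 -1.1 -0. ] -> xyz [0.133  0.005  0.3061] roll 0.0 q6 -0.04
```

Emit:
servo_tool(grip_force=30, targets=[{"hand": -1, "x": 0.06, "y": 0.005, "z": 0, "roll": 0}, {"hand": -1, "x": 0.11, "y": 0.005, "z": 0, "roll": 0}, {"hand": -1, "x": 0.133, "y": 0.005, "z": 0, "roll": 0}, {"hand": -1, "x": 0.133, "y": 0.005, "z": 0.0, "roll": 0}, {"hand": -1, "x": 0.133, "y": 0.005, "z": 0.06, "roll": 0}, {"hand": -1, "x": 0.133, "y": 0.005, "z": 0.12, "roll": 0}, {"hand": -1, "x": 0.133, "y": 0.005, "z": 0.18, "roll": 0}, {"hand": -1, "x": 0.133, "y": 0.005, "z": 0.24, "roll": 0}, {"hand": -1, "x": 0.133, "y": 0.005, "z": 0.29, "roll": 0}, {"hand": -1, "x": 0.133, "y": 0.005, "z": 0.303, "roll": 0}])

```text
time: 19.48
tool_pos: [0.5201, -0.0232, 0.0424]
tcp_rot: [-2.407, -2.009, 0.011]
wrist_force: [-0.6, -0.2, -0.8]
width: 1.004
grip_force: 0.0
```

```bash
python3 -c "
from h import *
go(.523,-.022,.044,-10.3);tilt();prof()
k=proj(cyl(0,82,104,18,65,.0215));print(k[:60,1].min(),k[60:,1].min(),k[60:,1].max())"
```

```text
t 19.48 pos [ 0.5201 -0.0232  0.0424] yaw -10.3 w 1.004 F [-0.6 -0.2 -0.8] -> xyz [ 0.0034  0.0052 -0.0032] roll -0.0 q6 0.09
blue rows 377 442
edges [(182, 28), (239, 43), (264, 40), (323, 129), (343, 31)]
320.98357889338945 367.8484913831991 478.53782166954863
```

Emit:
servo_tool(targets=[{"hand": 1, "x": 0.002, "y": 0.004, "z": 0, "roll": 0}, {"hand": 1, "x": 0.002, "y": 0.004, "z": 0, "roll": 0}, {"hand": 1, "x": 0.002, "y": 0.004, "z": 0, "roll": 0}, {"hand": 1, "x": 0.002, "y": 0.004, "z": 0, "roll": 0}, {"hand": 1, "x": 0.002, "y": 0.004, "z": 0, "roll": 0}, {"hand": 1, "x": 0.002, "y": 0.004, "z": 0, "roll": 0}])

```text
time: 20.08
tool_pos: [0.5284, -0.0226, 0.0497]
tcp_rot: [2.41, 2.011, 0.004]
wrist_force: [-2.0, -0.6, 6.1]
width: 0.645
grip_force: 31.8
```

Emit:
servo_tool(targets=[{"hand": 1, "x": -0.004, "y": 0, "z": -0.04, "roll": 0}, {"hand": 1, "x": -0.004, "y": 0, "z": -0.1, "roll": 0}, {"hand": 1, "x": -0.004, "y": 0, "z": -0.16, "roll": 0}, {"hand": 1, "x": -0.004, "y": 0, "z": -0.2, "roll": 0}, {"hand": 1, "x": -0.004, "y": 0, "z": -0.2, "roll": 0}, {"hand": 1, "x": -0.004, "y": 0, "z": -0.2, "roll": 0}])

```text
time: 20.58
tool_pos: [0.528, -0.0245, 0.1494]
tcp_rot: [2.41, 2.01, 0.005]
wrist_force: [-0.0, 0.1, -2.7]
width: 0.649
grip_force: 32.8
```

```bash
python3 - <<'E'
from h import *
go(.5200,.0910,.142,-10.3);tilt();prof()
# refine pan centre from the top view: steel disc outline with empty pan, now and in earlier frame t8
T=cv2.imread("pics/t8.png");g=cv2.cvtColor(T,cv2.COLOR_BGR2GRAY)
roi=cv2.resize(g[215:315,295:385],None,fx=4,fy=4,interpolation=cv2.INTER_CUBIC)
c=cv2.HoughCircles(cv2.GaussianBlur(roi,(5,5),0),cv2.HOUGH_GRADIENT,1,40,param1=80,param2=25,minRadius=60,maxRadius=115)
print((c[0][:4,:2]/4+[295,215]).round(1) if c is not None else None,c[0][:4,2]/4)
if c is not None:
    for k in c[0][:4]:print(plane("top",(k[:2]+.5)/4-.5+[295,215],.07).round(4))
# black ring: dark pixels near
m=(roi<np.median(roi[130:210,150:240])-25).astype(np.uint8)
E
```

```text
t 20.58 pos [ 0.528  -0.0245  0.1494] yaw -10.3 w 0.649 F [-0.   0.1 -2.7] -> xyz [ 0.2245 -0.0572  0.0147] roll -0.0002 q6 0.09
blue rows 365 442
edges [(143, 94), (185, 64), (200, 14), (210, 26), (225, 74), (261, 49), (317, 167), (335, 47)]
[[342.6 251.6]] [17.7]
[[0.5216 0.0918 0.07  ]]
```

```bash
python3 - <<'E'
from h import *
for dx in(-6,-3,0,3,6):
    # foot 49.7 mm below TCP: set hg/zp so that foot z_tool=+.0497
    o=np.array([dx/1e3,0,0]);A=lambda h,r:proj(cyl(0,h,h,r,0,-.0497)+o)[:,1]
    print(dx,"foot",A(0,28).min().round(),A(0,28).max().round(),"shoulder",A(75,28).min().round(),"caplow",A(82,18).min().round(),"captop",A(104,18).min().round())
E
```

```text
-6 foot 223.0 320.0 shoulder 289.0 caplow 327.0 captop 372.0
-3 foot 217.0 315.0 shoulder 281.0 caplow 319.0 captop 362.0
0 foot 211.0 311.0 shoulder 272.0 caplow 311.0 captop 353.0
3 foot 206.0 306.0 shoulder 264.0 caplow 302.0 captop 343.0
6 foot 200.0 301.0 shoulder 255.0 caplow 293.0 captop 333.0
```

Emit:
servo_tool(targets=[{"hand": 1, "x": 0.04, "y": -0.01, "z": 0, "roll": 0}, {"hand": 1, "x": 0.09, "y": -0.02, "z": 0, "roll": 0}, {"hand": 1, "x": 0.14, "y": -0.034, "z": 0, "roll": 0}, {"hand": 1, "x": 0.19, "y": -0.045, "z": 0, "roll": 0}, {"hand": 1, "x": 0.22, "y": -0.053, "z": 0, "roll": 0}, {"hand": 1, "x": 0.231, "y": -0.055, "z": 0, "roll": 0}, {"hand": 1, "x": 0.231, "y": -0.055, "z": 0, "roll": 0}, {"hand": 1, "x": 0.231, "y": -0.055, "z": 0, "roll": 0}, {"hand": 1, "x": 0.231, "y": -0.055, "z": 0, "roll": 0}, {"hand": 1, "x": 0.231, "y": -0.055, "z": 0, "roll": 0}])

```text
time: 21.52
tool_pos: [0.5201, 0.0931, 0.1471]
tcp_rot: [-2.414, -2.011, 0.001]
wrist_force: [0.7, 1.0, -1.9]
width: 0.646
grip_force: 32.8
```

```bash
python3 - <<'E'
from h import *
go(.5215,.094,.123,-10.3)
E
```

```text
t 21.52 pos [0.5201 0.0931 0.1471] yaw -10.4 w 0.646 F [ 0.7  1.  -1.9] -> xyz [0.0023 0.0025 0.0482] roll -0.0006 q6 0.31
```

Emit:
servo_tool(targets=[{"hand": 1, "x": 0.002, "y": 0.002, "z": 0.012, "roll": 0}, {"hand": 1, "x": 0.002, "y": 0.002, "z": 0.024, "roll": 0}, {"hand": 1, "x": 0.002, "y": 0.002, "z": 0.034, "roll": 0}, {"hand": 1, "x": 0.002, "y": 0.002, "z": 0.042, "roll": 0}, {"hand": 1, "x": 0.002, "y": 0.002, "z": 0.048, "roll": 0}, {"hand": 1, "x": 0.002, "y": 0.002, "z": 0.052, "roll": 0}, {"hand": 1, "x": 0.002, "y": 0.002, "z": 0.054, "roll": 0}, {"hand": 1, "x": 0.002, "y": 0.002, "z": 0.054, "roll": 0}, {"hand": 1, "x": 0.002, "y": 0.002, "z": 0.054, "roll": 0}])

```text
time: 22.27
tool_pos: [0.5215, 0.095, 0.1207]
tcp_rot: [2.412, 2.012, 0.0]
wrist_force: [-0.0, 0.7, -2.2]
width: 0.646
grip_force: 32.8
```

Emit:
servo_tool(targets=[{"hand": 1, "x": 0, "y": 0, "z": 0.002, "roll": 0}, {"hand": 1, "x": 0, "y": 0, "z": 0.004, "roll": 0}, {"hand": 1, "x": 0, "y": 0, "z": 0.004, "roll": 0}, {"hand": 1, "x": 0, "y": 0, "z": 0.004, "roll": 0}])

```text
time: 22.6
tool_pos: [0.5217, 0.095, 0.1188]
tcp_rot: [2.412, 2.012, 0.001]
wrist_force: [0.3, -1.0, -2.2]
width: 0.648
grip_force: 32.8
```

Still hanging free, so lower it more.

Emit:
servo_tool(targets=[{"hand": 1, "x": 0, "y": -0.001, "z": 0.002, "roll": 0}, {"hand": 1, "x": 0, "y": -0.001, "z": 0.004, "roll": 0}, {"hand": 1, "x": 0, "y": -0.001, "z": 0.004, "roll": 0}, {"hand": 1, "x": 0, "y": -0.001, "z": 0.004, "roll": 0}])

```text
time: 22.93
tool_pos: [0.5212, 0.0951, 0.1168]
tcp_rot: [2.412, 2.012, 0.001]
wrist_force: [1.3, 0.0, -1.2]
width: 0.646
grip_force: 32.9
```

Emit:
servo_tool(targets=[{"hand": 1, "x": 0, "y": 0, "z": 0.002, "roll": 0}, {"hand": 1, "x": 0, "y": 0, "z": 0.004, "roll": 0}, {"hand": 1, "x": 0, "y": 0, "z": 0.004, "roll": 0}, {"hand": 1, "x": 0, "y": 0, "z": 0.004, "roll": 0}])

```text
time: 23.27
tool_pos: [0.5212, 0.0951, 0.1147]
tcp_rot: [2.412, 2.012, 0.001]
wrist_force: [1.2, -0.5, 0.8]
width: 0.648
grip_force: 33.0
```

The pan now carries the full weight. Release gently and rise straight up.

Emit:
servo_tool(targets=[{"hand": -0.4, "x": 0, "y": 0, "z": 0, "roll": 0}, {"hand": -0.6, "x": 0, "y": 0, "z": 0, "roll": 0}, {"hand": -1, "x": 0, "y": 0, "z": 0, "roll": 0}, {"hand": -1, "x": 0, "y": 0, "z": 0, "roll": 0}, {"hand": -1, "x": 0, "y": 0, "z": 0, "roll": 0}, {"hand": -1, "x": 0, "y": 0, "z": -0.04, "roll": 0}, {"hand": -1, "x": 0, "y": 0, "z": -0.1, "roll": 0}, {"hand": -1, "x": 0, "y": 0, "z": -0.18, "roll": 0}, {"hand": -1, "x": 0, "y": 0, "z": -0.26, "roll": 0}, {"hand": -1, "x": -0.06, "y": 0, "z": -0.3, "roll": 0}])

```text
time: 24.1
tool_pos: [0.5183, 0.0687, 0.2702]
tcp_rot: [2.407, 2.015, 0.013]
wrist_force: [1.6, -0.2, 0.2]
width: 0.998
grip_force: 0.0
```

Emit:
servo_tool(targets=[{"hand": -1, "x": -0.08, "y": 0, "z": 0, "roll": 0}, {"hand": -1, "x": -0.16, "y": 0, "z": 0, "roll": 0}, {"hand": -1, "x": -0.24, "y": 0, "z": 0, "roll": 0}, {"hand": -1, "x": -0.3, "y": 0, "z": 0, "roll": 0}, {"hand": -1, "x": -0.3, "y": 0, "z": 0, "roll": 0}, {"hand": -1, "x": -0.3, "y": 0, "z": 0, "roll": 0}, {"hand": -1, "x": -0.3, "y": 0, "z": 0, "roll": 0}])

```text
time: 24.68
tool_pos: [0.4885, -0.0818, 0.2645]
tcp_rot: [-2.413, -2.011, -0.001]
wrist_force: [-0.1, 0.6, 0.6]
width: 1.002
grip_force: 0.0
```

```bash
python3 - <<'E'
from h import *
s=bot.read_state();print(s['tool_pos'],s['time']);S=read_camera("side");T=read_camera("top")
cv2.imwrite("pics/s9.png",S[:,:,::-1]);cv2.imwrite("pics/t9.png",T[:,:,::-1])
B=((100,110,40),(130,255,255));O=((5,150,120),(18,255,255))
q,st,_=blob(S,*B,(300,165,350,220));print(q,st)
r,st2,_=blob(T,*B,(320,225,365,275));print(r,st2,plane("top",r,.168),tri(r,q))
q,_,_=blob(S,*O,(310,315,370,380));r,_,_=blob(T,*O,(190,245,250,300));print("orange",r,q,plane("top",r,.107),tri(r,q))
print("tare",blob(T,(45,100,60),(85,255,255),(344,283,372,310))[0])
for n,o,b in(("timer","top",(245,190,280,222)),("beaker","top",(428,180,472,218)),("dishes","top",(170,200,215,262)),("d2","top",(80,248,115,280))):
    a=cv2.imread("pics/top0.png")[b[1]:b[3],b[0]:b[2]].astype(int);c=T[b[1]:b[3],b[0]:b[2],::-1].astype(int);print(n,np.abs(a-c).mean().round(1))
E
```

```text
[ 0.48851768 -0.08179744  0.26447095] 24.6833
[327.42194093 193.51898734] [ 20  21  16  16 237]
[343.44270833 245.953125  ] [ 16  14  16  15 192] [[0.51998847 0.09271457 0.168     ]] [0.52049858 0.09239526 0.15911645]
orange [208.01648352 271.96153846] [342.31836735 328.46530612] [[0.47142547 0.3821808  0.107     ]] [0.47143968 0.38232243 0.10632428]
tare [356.96590909 296.14772727]
timer 11.8
beaker 58.6
dishes 12.0
d2 11.9
```

```bash
python3 - <<'E'
from h import *
a=cv2.imread("pics/side0.png",0).astype(np.float32);b=cv2.imread("pics/s9.png",0).astype(np.float32)
for n,(x0,y0,x1,y1) in(("beaker",(265,148,303,200)),("timer",(232,295,280,338)),("dish",(228,368,312,432)),("bench",(160,380,220,420))):
    p,r=cv2.phaseCorrelate(a[y0:y1,x0:x1].copy(),b[y0:y1,x0:x1].copy());print(n,np.round(p,2),round(r,2),np.abs(a-b)[y0:y1,x0:x1].mean().round(1))
# upright check of blue: body outline in the side view vs cap: print cap top/base
E
```

```text
beaker [0.02 0.04] 0.99 1.5
timer [0.02 0.54] 1.0 1.7
dish [ 0.   -0.01] 1.0 1.7
bench [ 0.74 -0.25] 0.22 1.9
```

The bystanders are unmoved, both bottles are in place, and the robot is clear. Handing in.

```bash
python3 -c "
from h import *
print(ticket.finish_job())"
```

```text
the job is handed in; nothing more can be done
None
```

I handed the job in at about 25 s of the 64 s limit, but the hand-in gave no verdict. By the cameras, the orange-capped bottle is within about 5 mm of the mat's centre and the blue-capped one within about 2 mm of the pan's. The tare button was pressed to its stop while the pan was empty. The beaker, timer and dish had not moved. The blue bottle's foot was pushed against the balance's side wall, with 33 N measured at the wrist, to help right it.

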